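Load the fitting sample pan under the microscope

ROBOT

A 6-joint arm with a two-finger parallel gripper is mounted at the origin on the work surface. World frame = base frame: x ahead of the robot, y to its left, z up, the work surface at z = 0. Lengths are in mm, angles in rad, forces in N, time in s.
With the tool pointing down it reaches from about 350 to 775 mm from the base axis. Payload 7.3 kg.
Tool frame: the origin (TCP) lies on the centre line of the jaws, within the pads' length; the fingertips stand 14 mm ahead of it and the grasp point (between the pads) lies 5 mm behind it; z points along the fingers, y is the line along which they close (so a half turn about z gives the same grasp; the last joint's range is limited). The gripper opens to 92 mm and grips with 3 to 60 N. Pads are 19 mm wide; open, the fingers measure 130 mm over their backs; the gripper's body (75 mm by 190 mm) begins 47 mm behind the grasp point.
Start: joints at [-1.302, 0.342, 1.524, -0, 1.275, -0.146], TCP at [211.602, -480.487, 240.741] pointing down, gripper open.
Joint ranges: [-2.53, 2.53], [-0.77, 2.02], [0.04, 2.7], [-1, 4.14], [0.28, 2.66], [-3.11, 3.11]. Speed limits (rad/s): [2.57, 2.57, 3.14, 3.14, 3.14, 3.14].

INTERFACE

Orientations are given as [roll, pitch, yaw] about the fixed x, y, z axes, in that order (R = Rz(yaw) Ry(pitch) Rx(roll)).
In Python, from plant import get_obs, capture, bot, spot_in, trace, pinpoint gives the robot as it stands.
- The arm moves only by the tool play_rows, never from a script. Its argument "rows" is a list of rows, each a list of 2 entries, a list of its own where there are three numbers: the shift along the world's x, y, z in units of 3 cm (1.0 is 3 cm), then the turn, a rotation vector about the world's x, y, z in units of 8 degrees (1.0 is 8 degrees). A call has 1 to 12 rows; each row shifts and turns the commanded pose from where the row before left it; what a row does not reach is not made up. A row lasts 1/8 s, in which the tool goes at most 62.5 mm and 10.7 degrees, less where a joint would pass 70% of its speed; a pose out of reach is approached as far as the arm can. A call with a number of a shift or a turn outside -1 to 1 is refused whole. A call with a gripper value outside its range is refused whole. "hand" is the opening, from -1 (shut) to 1 (fully open), set as the call begins (left out, the last holds). The fingers move at their own pace and stop on an object; the grip force is fixed at half the most. Time passes only in rows, so rows that do not move let the fingers close. It gives the time, the measured TCP pose, the force, the opening and the grip force at its end, in the units of the state.
- get_obs(): the state, without advancing time (a new reading comes with each control period).
- capture(name): name is "side" or "top" or "wrist"; returns a dict with "frame" (420x560x3 uint8, red, green, blue), "fov_y" (degrees; the focal length in pixels is half the picture's height over the tangent of half this angle, whatever the lens; pixels are square), "cx", "cy" (the principal point, pixels), "rvec" (rotation vector, rad) and "tvec" (3), from world to camera coordinates, as OpenCV has them; the wrist camera has in their place "hand_eye" (4x4, takes a point from camera to tool coordinates, whose origin is the TCP and whose axes are the flange's). Camera axes: x right, y down, z forward; pixel columns grow to the right and rows downward; lengths in mm; the calibration is good to about 2 mm. A picture is of the moment at which its call begins: read the wrist's pose just before it. There is no depth.
- bot.close_job(): hands the job in; it is judged then, once.
Trained networks look in the newest picture that a camera, given by its name, has taken for a name from the list of things; names that differ only in an ending like _2 or _b are one class to them, and where a whole thing is asked for, a point or a joint stands for the part that bears it (a point fixed in the world has none). Each returns a list of dicts, best first, with "p" (0 to 1); they miss things now and then, are a little off and sometimes report something else, mostly with a low value. They report only what shows in the picture. A call takes as long as a camera call. They do not tell look-alikes from the thing itself.
- spot_in(query, camera): "at" ([row, column] in pixels, amid what is visible of it).
- trace(query, camera): "mask" (420x560 bool, what is visible of it) and "at" ([row, column] in pixels, amid what is visible of it).
- pinpoint(query, camera): "at" ([row, column] in pixels: a listed point, or the origin of a listed thing).
The state is a dict: "time": time; "joint_positions": joint angles; "dq": joint speeds; "tau": joint torques, N m; "tool_pos": TCP position; "tcp_rot": TCP orientation; "contact_force": force on the tool from outside, world axes, zero at the start; "moment": the same for the moment, N m; "grip_width": finger opening in mm; "finger_force": force on a finger pad.
Only numpy, scipy, OpenCV 4.12 (cv2) and the standard library are available. Lean on these libraries where they do the work, as an engineer would, in place of code of your own. Each camera call takes 0.05 s, during which the arm holds its last target. There are 200 camera calls.

TASK

Of the three long-handled sample pans on the tray, find the one whose dish just fits between the two guide bars on the microscope's round stage, and lift it by its handle, keeping it level so that the gear blank stays in it. Set it down on the open front of the stage, in front of the guide bars, and let go of it; then gently push it by the end of its handle along between the bars, under the objective, until it is fully home against the back stop with its handle pointing straight out, and move the robot clear. Do not bump the microscope, and leave the other pans, the jar, the slide box and the lens case where they are.

Things in the scene. Friction and masses are not known exactly. Their poses are not given: they have to be found in the camera images.
- microscope: Fixed black measuring microscope. Origin on the bench below the objective's axis; x runs from the open front of the stage to the column, y across, z up. Base: x -130 to 200 mm, 160 mm wide. Aluminium round stage: diameter 240 mm, centred at x = -40 mm, top 45 mm above the bench. A micrometer knob sticks out of the +y side to y = 145 mm, below 30 mm height
- home (a point): Point on the stage's top under the objective: where the centre of the fitting dish's underside is when home. Axes as the microscope's. Two steel guide bars, 90 mm apart inside, 10 mm thick, 14 mm high, run along x from -32 to 48 mm, flaring out at the front to about 110 mm apart at x = -48 mm; a back stop of the same height crosses between them, its front face at x = 42 mm
- mouth (a point): Point on the stage's top 80 mm in front of home (microscope -x), on the guide's centre line: a dish of the fitting size set down here stands wholly on the stage, before the guide bars
- objective (a point): Lowest point of the objective (diameter 24 mm), 61 mm above home. Steel nosepiece (42 mm) from 125 mm above the bench, black tube (54 mm) from 155 to 385 mm. The head arm, 60 mm wide, spans microscope x -20 to 180 mm at 270 to 330 mm; the column stands at x 120 to 180 mm, 70 mm wide, with round knobs out to y = 65 mm either side at 150 mm height
- tray: A fixed grey tray, 250 mm along x, 380 mm along y, floor 4 mm thick, rim 14 mm high. Origin under its centre. The pans stand on its floor in a row along y with their handles roughly towards the tray's -x
- pan_small: Sample pan: flat aluminium dish, outside diameter 68 mm, 28 mm high, wall 3, floor 4 mm; a level steel bar handle runs 80 mm out from the rim along the pan's -x (10 mm wide, 14 mm high, mid-height 29 mm above the underside) and ends in a cross-piece 30 mm wide, 8 thick, 16 high. A steel gear blank lies in it. Origin: centre of the dish's underside
- pan_medium: Sample pan: flat aluminium dish, outside diameter 84 mm, 28 mm high, wall 3, floor 4 mm; a level steel bar handle runs 80 mm out from the rim along the pan's -x (10 mm wide, 14 mm high, mid-height 29 mm above the underside) and ends in a cross-piece 30 mm wide, 8 thick, 16 high. A steel gear blank lies in it. Origin: centre of the dish's underside
- pan_large: Sample pan: flat aluminium dish, outside diameter 100 mm, 28 mm high, wall 3, floor 4 mm; a level steel bar handle runs 80 mm out from the rim along the pan's -x (10 mm wide, 14 mm high, mid-height 29 mm above the underside) and ends in a cross-piece 30 mm wide, 8 thick, 16 high. A steel gear blank lies in it. Origin: centre of the dish's underside
- pan_medium_grip (a point): Point in the middle of the handle of the 84 mm pan, 22 mm out from the rim, at mid-height: a good place to pinch across the bar. The loaded pan weighs about 0.22 kg, its centre of mass some 30 mm from the dish's centre towards the handle
- pan_medium_end (a point): Middle of the outer flat face of the handle's cross-piece on the 84 mm pan: the place to push
- sample: Dark steel gear blank lying loose in the dish of the 84 mm pan: diameter 44 mm, 9 mm thick, with a hub of 20 mm diameter up to 18 mm. Origin: centre of its underside
- oil_jar: Bystander: amber glass jar with a black cap, diameter 52 mm, 100 mm high, standing on the bench. Origin: centre of its underside
- slide_box: Bystander: flat black and grey box for glass slides, 100 mm (its x) by 60 mm, 32 mm high, on the bench between tray and microscope. Origin: centre of its underside
- lens_case: Bystander: aluminium cylinder, diameter 44 mm, 70 mm high, standing on the bench near the robot. Origin: centre of its underside
There are look-alikes about, which are no part of the job. Leave any red look-alike of the pan_medium alone. Of the things that look like the sample, the larger one is meant.

How it is judged:
By the outcome, as a careful person would: the job done as asked, in the order asked, and still so for the second after the job is handed in, with the robot touching nothing.
It also fails if it takes over 58 s, if anything falls off the work surface, if the arm or the gripper's body presses on something with over 40 N, if the wrist force passes 120 N, or if a joint passes its speed limit or range.

## Working session

There is one attempt and no reset: what is moved stays moved. The work goes in short steps, Python scripts to look and compute and a tool call to move; the robot and the scene stay as the last step left them, time stands still between calls to the robot, and variables do not carry over. Pictures are saved under pics/ and viewed, at most 10 in all, crops included, and the job is handed in when it is done.

Besides the shell and the picture viewer there is one more tool, called after "Emit:" by a JSON object that holds its "method" and its "body". play_rows: Moves the arm, as the interface text tells. Shifts and turns lie within -1 to 1; 1 stands for 3 cm of shift or 8 degrees of turn. Its arguments: {"type":"object","properties":{"rows":{"type":"array"},"hand":{"type":"number"}},"required":["rows"]}

```bash
ls; mkdir -p pics; cat > h.py <<'E'
import numpy as np, cv2
from plant import get_obs, capture, bot, spot_in, trace, pinpoint
from scipy.spatial.transform import Rotation as R
def cam(name):
    o=get_obs(); c=capture(name); f=210/np.tan(np.radians(c['fov_y'])/2)
    K=np.array([[f,0,c['cx']],[0,f,c['cy']],[0,0,1]])
    if 'rvec' in c:
        Rm=cv2.Rodrigues(np.array(c['rvec'],float))[0]; t=np.array(c['tvec'],float).ravel()
    else:
        T=np.eye(4); T[:3,:3]=R.from_euler('xyz',o['tcp_rot']).as_matrix() ; T[:3,3]=o['tool_pos']
        M=np.linalg.inv(T@np.array(c['hand_eye'])); Rm,t=M[:3,:3],M[:3,3]
    return dict(frame=c['frame'],K=K,R=Rm,t=t,P=K@np.c_[Rm,t])
def onplane(c,at,z):
    d=c['R'].T@np.linalg.inv(c['K'])@np.array([at[1],at[0],1.]); o=-c['R'].T@c['t']
    return o+d*(z-o[2])/d[2]
def tri(cs,ats):
    A=[]
    for c,a in zip(cs,ats):
        P=c['P']; A+= [a[1]*P[2]-P[0], a[0]*P[2]-P[1]]
    X=np.linalg.svd(np.array(A))[2][-1]; return X[:3]/X[3]
def proj(c,X):
    p=c['P']@np.r_[X,1]; return p[[1,0]]/p[2]
def save(n,im): cv2.imwrite('pics/'+n,cv2.cvtColor(im,cv2.COLOR_RGB2BGR))
E
python3 - <<'E'
from h import *
np.set_printoptions(precision=1,suppress=True)
print(get_obs())
names=['home','mouth','objective','microscope','tray','pan_small','pan_medium','pan_large','pan_medium_grip','pan_medium_end','sample','oil_jar','slide_box','lens_case']
for n in ['side','top']:
    c=cam(n); save(n+'0.png',c['frame']); print(n,'cam at',-c['R'].T@c['t'])
    for q in names:
        print(q,[(np.array(d['at']).round(1).tolist(),round(d['p'],2)) for d in pinpoint(q,n)][:4])
E
```

```text
pics
{'time': 0.0, 'joint_positions': array([-1.3,  0.3,  1.5, -0. ,  1.3, -0.1]), 'dq': array([-0.,  0.,  0., -0., -0., -0.]), 'tau': array([  0. , -43.1, -24.4,   0.1,   0.1,  -0. ]), 'tool_pos': array([ 211.5, -480.1,  240. ]), 'tcp_rot': array([-3.1, -0. ,  0.4]), 'contact_force': array([-0.2, -0.5, -0.3]), 'moment': array([-0.1,  0. , -0. ]), 'finger_force': 0.0, 'grip_width': 91.80544202666438}
side cam at [ 446.4 -830.4  731. ]
home [([167.5, 302.6], 0.95), ([307.1, 295.7], 0.48)]
mouth [([183.0, 305.7], 0.61)]
objective [([148.1, 303.8], 0.69)]
microscope [([178.7, 303.7], 0.78)]
tray [([310.4, 300.7], 0.64)]
pan_small [([264.2, 309.2], 0.95)]
pan_medium [([305.9, 323.6], 0.88), ([329.8, 155.4], 0.6)]
pan_large []
pan_medium_grip [([321.3, 185.4], 0.64), ([306.4, 293.8], 0.55), ([264.9, 308.8], 0.27)]
pan_medium_end [([316.1, 268.8], 0.79), ([322.4, 213.3], 0.63)]
sample [([302.8, 319.5], 0.69), ([267.0, 370.0], 0.59)]
oil_jar [([221.1, 379.4], 0.74), ([222.2, 245.2], 0.46)]
slide_box [([220.8, 298.5], 0.68), ([223.2, 243.3], 0.6)]
lens_case [([222.7, 244.3], 0.74)]
top cam at [429.3 -87.3 960.6]
home [([171.0, 144.1], 0.71), ([166.0, 176.9], 0.21)]
mouth [([167.2, 177.0], 0.83), ([171.6, 143.8], 0.32)]
objective [([164.6, 133.9], 0.76)]
microscope [([171.8, 147.6], 0.58), ([94.0, 238.4], 0.24)]
tray [([198.6, 357.3], 0.61), ([223.3, 372.5], 0.33)]
pan_small [([181.4, 304.5], 0.76)]
pan_medium [([172.3, 355.2], 0.88), ([324.9, 375.4], 0.72)]
pan_large [([179.5, 414.3], 0.62)]
pan_medium_grip [([198.1, 366.8], 0.84), ([298.1, 378.7], 0.66)]
pan_medium_end [([273.3, 372.8], 0.82), ([223.6, 370.5], 0.8)]
sample [([176.8, 354.3], 0.6), ([119.1, 307.6], 0.48)]
oil_jar [([96.9, 242.2], 0.85)]
slide_box [([185.5, 238.7], 0.95)]
lens_case [([248.2, 234.6], 0.75), ([170.9, 145.4], 0.43)]
```

View pics/top0.png

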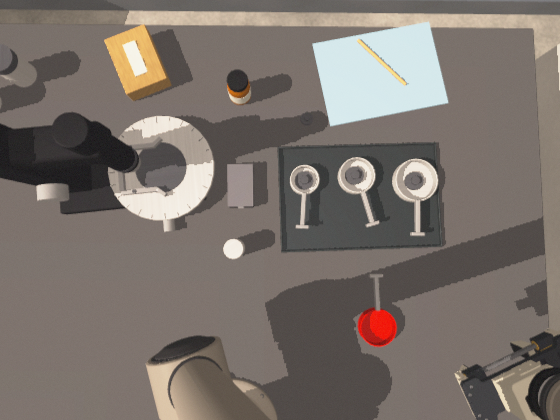

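View pics/side0.png

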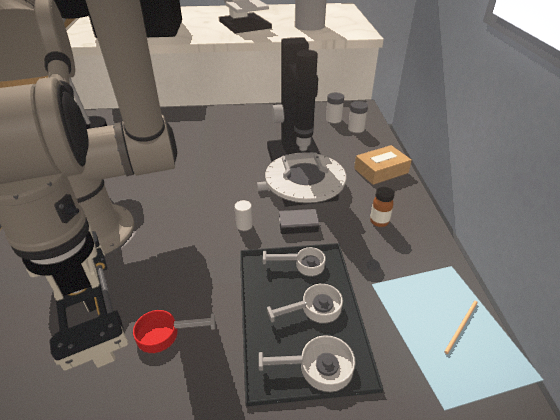

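Top view: three tray dishes at about (180,305), (175,355) and (180,415), a red look-alike at (325,377), the stage at (168,160) opening to the right, the slide box at (185,240), the lens case at (248,234) and the jar at (90,240). I'll measure the diameters and poses next.

```bash
python3 - <<'E'
from h import *
np.set_printoptions(precision=1,suppress=True)
S=cam('side');T=cam('top')
def pr(n,a,b):
    X=tri([T,S],[a,b]); print(n,X,'err',proj(T,X)-a,proj(S,X)-b); return X
pr('home',[171,144.1],[167.5,302.6]);pr('mouth',[167.2,177],[183,305.7]);pr('obj',[164.6,133.9],[148.1,303.8])
pr('grip',[198.1,366.8],[306.4,293.8]);pr('end',[223.6,370.5],[316.1,268.8]);pr('med',[172.3,355.2],[305.9,323.6])
pr('sample',[176.8,354.3],[302.8,319.5])
for n,a,z in [('home',[171,144.1],45),('mouth',[167.2,177],45),('grip',[198.1,366.8],33),('end',[223.6,370.5],33),('med',[172.3,355.2],4),('box',[185.5,238.7],0),('jar',[96.9,242.2],0),('lens',[248.2,234.6],0),('tray',[198.6,357.3],0)]:
    print(n,onplane(T,a,z))
for n,c in (('top',T),('side',S)):
  for q in ['pan_small','pan_medium','pan_large']:
    for d in trace(q,n)[:3]:
        m=d['mask'].astype(np.uint8)
        mo=cv2.morphologyEx(m,cv2.MORPH_OPEN,cv2.getStructuringElement(2,(13,13)))
        k,_=cv2.findContours(mo,0,1)
        if not k: print(n,q,d['p'],d['at'],'none');continue
        k=max(k,key=cv2.contourArea)
        e=np.array([onplane(c,[p[0][1],p[0][0]],32)[:2] for p in k],np.float32)
        ys,xs=np.nonzero(m)
        print(n,q,round(d['p'],2),d['at'],'fit circle',cv2.minEnclosingCircle(e),'col',c['frame'][m>0].mean(0))
f=T['frame'];a=cv2.resize(f[130:350,270:450],None,fx=3,fy=3,interpolation=cv2.INTER_CUBIC)[:600]
b=cv2.resize(f[100:240,90:230],None,fx=4,fy=4,interpolation=cv2.INTER_CUBIC)
save('pans.png',a);save('stage.png',b)
E
```

```text
home [582.7 195.   41.9] err [-1.3  0. ] [ 0.1 -0.9]
mouth [587.9 122.   37. ] err [ 0.6 -0. ] [-0.1  0.5]
obj [584.7 195.9 109.4] err [-1.1  0. ] [ 0.1 -0.8]
grip [ 513.4 -313.    39.1] err [1.5 0. ] [-0.2  1.7]
end [ 457.9 -323.7   25.4] err [0.4 0. ] [-0.   0.4]
med [ 579.4 -293.8    9.1] err [ 0.9 -0. ] [-0.2  1. ]
sample [ 569.1 -290.1   15.6] err [ 0.3 -0. ] [-0.   0.3]
home [579.3 194.1  45. ]
mouth [587.9 120.2  45. ]
grip [ 517.5 -314.5   33. ]
end [ 458.5 -321.8   33. ]
med [ 582.4 -295.     4. ]
box [551.6 -16.4   0. ]
jar [767.7 -24.3   0. ]
lens [403.   -7.1   0. ]
tray [ 519.5 -299.7    0. ]
top pan_small 0.63 [185.1, 301.5] fit circle ((561.2156372070312, -168.6388397216797), 36.081787109375) col [168.1 158.1 149.8]
top pan_medium 0.8 [321.3, 377.3] fit circle ((227.00344848632812, -330.40032958984375), 44.56159591674805) col [198.2  42.4  33.5]
top pan_medium 0.76 [178.0, 364.4] fit circle ((541.1824340820312, -299.42034912109375), 14.82627010345459) col [204.8 193.5 181.5]
top pan_medium 0.57 [180.8, 237.5] fit circle ((550.43408203125, -23.910900115966797), 51.49101638793945) col [153.5 141.  138.3]
top pan_large 0.74 [182.8, 414.9] fit circle ((558.3823852539062, -427.3548583984375), 53.554866790771484) col [194.5 184.  173.5]
side pan_small 0.66 [258.3, 305.9] fit circle ((562.239013671875, -181.72042846679688), 44.29425811767578) col [140.6 132.2 125.2]
side pan_medium 0.67 [324.1, 156.1] fit circle ((227.27845764160156, -345.4845275878906), 50.074371337890625) col [157.2  55.   51.9]
side pan_medium 0.57 [307.2, 315.4] fit circle ((536.8038940429688, -303.40704345703125), 15.538244247436523) col [155.8 146.7 138. ]
side pan_large 0.68 [362.6, 324.8] fit circle ((562.4087524414062, -436.7555236816406), 56.68315124511719) col [155.3 146.7 138.3]
```

View pics/pans.png

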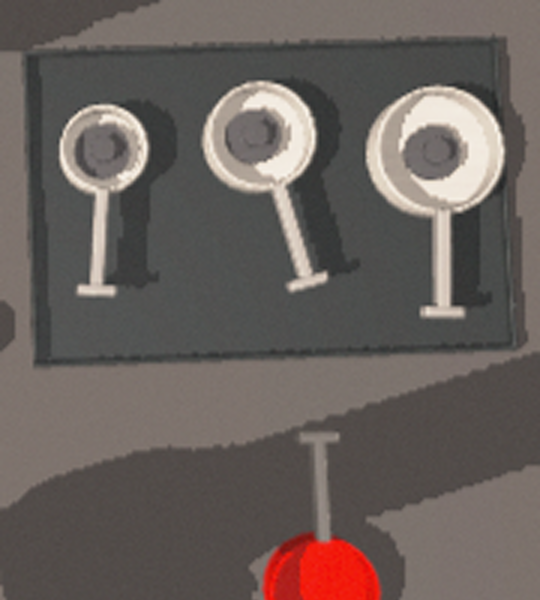

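View pics/stage.png

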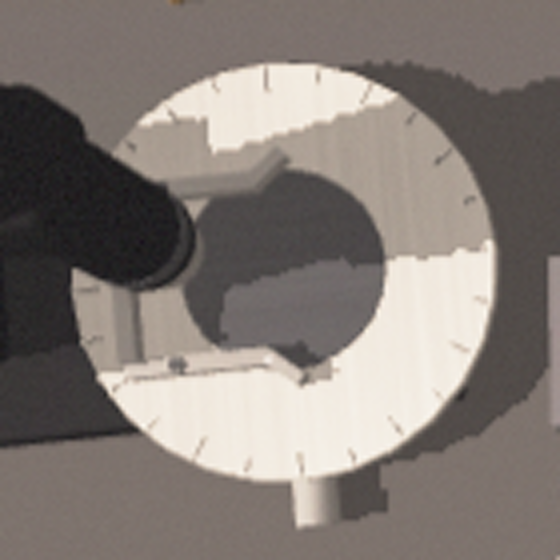

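The crop confirms it. Of the candidates for the medium pan, the middle tray pan (top 175,356) is aluminium with the middle diameter and holds the large gear. The red one (325,377) is a look-alike to leave alone. The guide opens to the right (−y) and is tilted about 6°. I'll refine both poses by fitting model edges to both views.

```bash
cat > fit.py <<'E'
from h import *
from scipy.optimize import least_squares
from scipy.ndimage import map_coordinates
def seg(a,b,n=30): return np.linspace(a,b,n)
def circ(r,z,x=0,n=150):
    t=np.linspace(0,2*np.pi,n); return np.c_[x+r*np.cos(t),r*np.sin(t),0*t+z]
def bars():
    L=[circ(120,45,-40)]
    for s in (1,-1):
        for y in (45,55): L.append(seg([-32,s*y,59],[42,s*y,59]))
        L.append(seg([-32,s*45,59],[-48,s*55,59],8))
    L.append(seg([42,-45,59],[42,45,59])); return np.vstack(L)
def pan(R=42,z0=0):
    e=R+80
    L=[circ(R,28),circ(R-3,28)]
    for s in (1,-1): L.append(seg([-R,s*5,36],[-e,s*5,36]))
    L+= [seg([-e-8,-15,37],[-e-8,15,37]),seg([-e,-15,37],[-e,15,37])]
    return np.vstack(L)+[0,0,z0]
def w(p,M): 
    c,s=np.cos(p[2]),np.sin(p[2]); return np.c_[p[0]+c*M[:,0]-s*M[:,1],p[1]+s*M[:,0]+c*M[:,1],M[:,2]]
def px(c,X):
    q=np.c_[X,np.ones(len(X))]@c['P'].T; return q[:,:2]/q[:,2:]
def dt(c):
    e=cv2.Canny(cv2.GaussianBlur(cv2.cvtColor(c['frame'],7),(3,3),0),40,100)
    return cv2.distanceTransform(255-e,cv2.DIST_L2,5)
def fit(cs,M,p0):
    D=[dt(c) for c in cs]
    def f(p):
        p=[p[0],p[1],p[2]/100]
        r=[]
        for c,d in zip(cs,D):
            u=px(c,w(p,M)); r.append(np.minimum(map_coordinates(d,[u[:,1],u[:,0]],order=1,mode='nearest'),8))
        return np.hstack(r)
    best=None
    for dx in(-5,0,5):
      for dy in(-5,0,5):
       for da in (-5,0,5):
        s=least_squares(f,[p0[0]+dx,p0[1]+dy,p0[2]*100+da],loss='soft_l1',f_scale=1,diff_step=1e-3)
        if best is None or s.cost<best.cost: best=s
    return np.array([best.x[0],best.x[1],best.x[2]/100]),best.cost
def draw(c,M,p,col=(255,0,255)):
    for u in px(c,w(p,M)): cv2.circle(c['big'],tuple(int(round(v*3+1)) for v in u),1,col,-1)
E
python3 - <<'E'
from fit import *
np.set_printoptions(precision=3,suppress=True)
T=cam('top');S=cam('side')
out={}
for n,M,p0 in (('scope',bars(),[580,194.5,1.685]),('pan',pan(42,4),[578,-294,.215])):
    for k,cs in (('top',[T]),('side',[S]),('both',[T,S])):
        p,c=fit(cs,M,p0); print(n,k,p,np.degrees(p[2]),c); out[n,k]=p
for c in (T,S): c['big']=cv2.resize(c['frame'],None,fx=3,fy=3)
for c in (T,S):
    draw(c,bars(),out['scope','both']);draw(c,pan(42,4),out['pan','both'])
a=T['big'][330:720,270:690]; b=T['big'][420:720,870:1260]
a2=S['big'][420:630,750:1080]; b2=S['big'][810:1050,750:1080]
im=np.zeros((600,780,3),np.uint8); im[:390,:420][:a.shape[0],:a.shape[1]]=a; im[:300,390:780]=b[:, :390]
im[390:600,:330]=a2; im[360:600,450:780]=b2
save('fit.png',im)
E
```

```text
scope top [584.076 196.618   1.651] 94.5705150059276 246.2115100622177
scope side [581.851 183.245   1.691] 96.88530684760404 122.05476248264313
scope both [583.784 197.182   1.672] 95.78022190288223 380.420406460762
pan top [ 574.88  -294.035    0.242] 13.858373037493552 150.8955795764923
pan side [ 576.477 -291.199    0.376] 21.541120683316944 119.85589754581451
pan both [ 576.442 -292.259    0.259] 14.813460844910836 301.243537068367
```

View pics/fit.png

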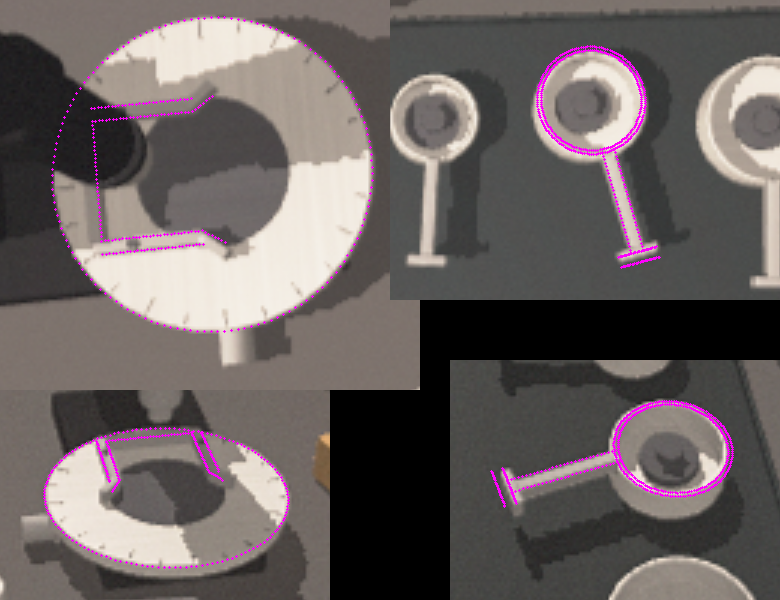

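The overlay fits the stage circle and dish rim well. The cross-piece outer face lies at 122 mm, not 130 mm, so I'll correct the model, refit, and compute the approach.

```bash
sed -i 's/seg(\[-e-8,-15,37\],\[-e-8,15,37\]),seg(\[-e,-15,37\],\[-e,15,37\])/seg([-e,-15,37],[-e,15,37]),seg([-e+8,-15,37],[-e+8,15,37])/; s/e=R+80$/e=R+80/' fit.py
python3 - <<'E'
from fit import *
np.set_printoptions(precision=3,suppress=True)
T=cam('top');S=cam('side')
for k,cs in (('top',[T]),('side',[S]),('both',[T,S])):
    p,c=fit(cs,pan(42,4),[577,-294,.215]); print('pan',k,p,np.degrees(p[2]),c)
g=p[:2]-64*np.array([np.cos(p[2]),np.sin(p[2])]); print('grip',g)
M=bars(); B=np.vstack([M[:150],*[M[150:]]*3])
for k,cs in (('top',[T]),('side',[S]),('both',[T,S])):
    q,c=fit(cs,B,[583,196,1.68]); print('scope',k,q,np.degrees(q[2]),c)
o=get_obs(); print(o['tool_pos'],np.degrees(o['tcp_rot']),o['time'])
E
```

```text
pan top [ 573.929 -294.482    0.236] 13.548662685766644 98.28439712524414
pan side [ 573.849 -289.844    0.296] 16.98157649581465 83.42363905906677
pan both [ 574.028 -294.219    0.245] 14.063097427418514 188.1180078983307
grip [ 511.946 -309.77 ]
scope top [583.778 196.112   1.649] 94.48002662455671 572.1865704059601
scope side [582.186 180.549   1.698] 97.26216242269763 217.59508609771729
scope both [583.719 196.671   1.65 ] 94.5318683390618 893.5716180801392
[ 211.631 -480.487  240.729] [179.995  -0.001  23.768] 2.1
```

Emit:
{"method": "play_rows", "body": {"rows": [[[0.5, 0.3, 0], [0, 0, -0.1]], [[0.95, 0.54, 0], [0, 0, -0.11]], [[0.95, 0.54, -0.3], [0, 0, -0.11]], [[0.95, 0.54, -0.3], [0, 0, -0.11]], [[0.95, 0.54, -0.3], [0, 0, -0.11]], [[0.95, 0.54, -0.3], [0, 0, -0.11]], [[0.95, 0.54, -0.3], [0, 0, -0.11]], [[0.95, 0.54, -0.3], [0, 0, -0.11]], [[0.95, 0.54, -0.3], [0, 0, -0.11]], [[0.95, 0.54, -0.3], [0, 0, -0.12]], [[0.95, 0.54, -0.3], [0, 0, -0.11]], [[0, 0, 0], [0, 0, 0]]], "hand": -0.2}}

```text
time: 3.6
tool_pos: [512.7, -308.0, 158.7]
tcp_rot: [-3.14, 0.001, 0.249]
contact_force: [0.8, -1.1, -0.6]
grip_width: 36.8
finger_force: 0.0
```

```bash
python3 - <<'E'
from fit import *
np.set_printoptions(precision=2,suppress=True)
o=get_obs(); print(o['time'],o['tool_pos'],np.degrees(o['tcp_rot']),o['grip_width'])
W=cam('wrist')
for n,z in (('pan_medium_grip',33),('pan_medium_end',33),('pan_medium',4)):
    for d in pinpoint(n,'wrist')[:2]: print(n,d['at'],round(d['p'],2),onplane(W,d['at'],z))
W['big']=cv2.resize(W['frame'],None,fx=3,fy=3)
draw(W,pan(42,4),[574,-294.2,.245],(255,0,255))
try:
    p,c=fit([W],pan(42,4),[574,-294,.245]); print(p,np.degrees(p[2]),c); draw(W,pan(42,4),p,(0,255,0)); print(p[:2]-64*np.array([np.cos(p[2]),np.sin(p[2])]))
except Exception as e: print(e)
save('wrist1.png',cv2.resize(W['big'],(784,588)))
E
```

```text
3.6 [ 512.71 -307.98  158.72] [-179.93    0.04   14.25] 36.83221299930437
pan_medium_grip [210.2, 283.8] 0.87 [ 508.75 -310.61   33.  ]
pan_medium_end [271.5, 284.5] 0.74 [ 456.13 -324.71   33.  ]
pan_medium_end [372.6, 260.6] 0.59 [ 348.96 -329.14   33.  ]
[ 573.51 -291.77    0.28] 15.906821727298071 78.92178988456726
[ 511.96 -309.31]
```

View pics/wrist1.png

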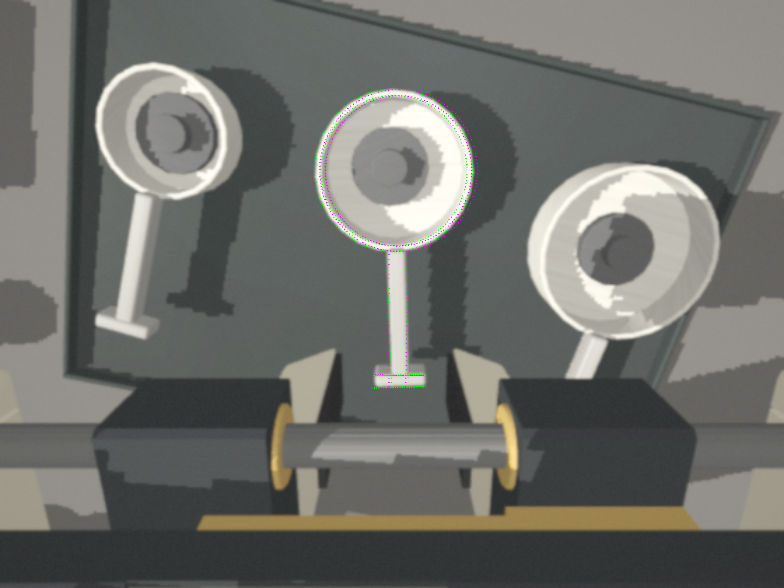

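The wrist view shows the medium pan centred (dish about 395,170 in the enlarged picture, handle down to 400,380). The model outline lies right on it, so the rim height is confirmed at about 32 mm. Descending to grip.

Emit:
{"method": "play_rows", "body": {"rows": [[[-0.02, -0.04, -0.6], [0, 0, 0.2]], [[0, 0, -0.9], [0, 0, 0]], [[0, 0, -0.9], [0, 0, 0]], [[0, 0, -0.9], [0, 0, 0]], [[0, 0, -0.6], [0, 0, 0]], [[0, 0, -0.3], [0, 0, 0]], [[0, 0, -0.13], [0, 0, 0]], [[0, 0, 0], [0, 0, 0]]]}}

```text
time: 4.8
tool_pos: [511.2, -310.9, 30.3]
tcp_rot: [3.141, -0.0, 0.274]
contact_force: [0.6, 0.4, 0.6]
grip_width: 36.5
finger_force: 0.0
```

Emit:
{"method": "play_rows", "body": {"rows": [[[0, 0, 0], [0, 0, 0]], [[0, 0, 0], [0, 0, 0]], [[0, 0, 0], [0, 0, 0]], [[0, 0, 0], [0, 0, 0]], [[0, 0, 0], [0, 0, 0]]], "hand": -1}}

```text
time: 5.42
tool_pos: [511.1, -310.7, 30.1]
tcp_rot: [3.141, -0.0, 0.274]
contact_force: [-0.7, 0.7, 2.5]
grip_width: 9.6
finger_force: 30.0
```

Emit:
{"method": "play_rows", "body": {"rows": [[[0, 0, 0.1], [0, 0, 0]], [[0, 0, 0.2], [0, 0, 0]], [[0, 0, 0.4], [0, 0, 0]], [[0, 0, 0.6], [0, 0, 0]], [[0, 0, 0.7], [0, 0, 0]], [[0, 0, 0.6], [0, 0, 0]], [[0, 0, 0.4], [0, 0, 0]], [[0, 0, 0.2], [0, 0, 0]], [[0, 0, 0], [0, 0, 0]]]}}

```text
time: 6.55
tool_pos: [511.0, -310.7, 126.1]
tcp_rot: [3.141, -0.0, 0.274]
contact_force: [-0.5, -0.5, -2.2]
grip_width: 10.0
finger_force: 30.0
```

```bash
python3 - <<'E'
from fit import *
np.set_printoptions(precision=2,suppress=True)
o=get_obs(); print(o['time'],o['tool_pos'],np.degrees(o['tcp_rot']),o['grip_width'])
W=cam('wrist');S=cam('side');z=4+o['tool_pos'][2]-30.1
p,c=fit([W],pan(42,z),[573.5,-293,.277]); print('W',p,np.degrees(p[2]),c)
for C in(W,S): C['big']=cv2.resize(C['frame'],None,fx=3,fy=3); draw(C,pan(42,z),p)
im=np.hstack([cv2.resize(W['big'],(560,420))[:, 180:580],S['big'][600:1020,750:1140]])
save('lift.png',im)
E
```

```text
6.55 [ 511.02 -310.7   126.13] [179.98  -0.01  15.69] 10.023019711290862
W [ 573.19 -292.64    0.28] 15.921499995937197 667.9908015727997
```

View pics/lift.png

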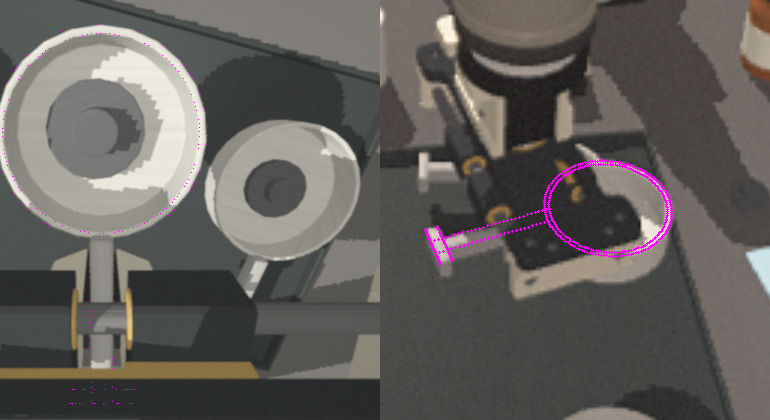

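The pan is level and held, with its gear still seated (crop 97,130). Carrying it to the mouth.

Emit:
{"method": "play_rows", "body": {"rows": [[[0.1, 0.2, 0], [0, 0, 0.3]], [[0.25, 0.5, 0], [0, 0, 0.6]], [[0.25, 0.8, 0], [0, 0, 0.9]], [[0.25, 0.8, 0], [0, 0, 0.9]], [[0.25, 0.8, 0], [0, 0, 0.9]], [[0.25, 0.8, 0], [0, 0, 0.9]], [[0.25, 0.8, 0], [0, 0, 0.9]], [[0.25, 0.8, 0], [0, 0, 0.9]], [[0.25, 0.8, 0], [0, 0, 0.9]], [[0.25, 0.8, 0], [0, 0, 0.9]], [[0.25, 0.8, 0], [0, 0, 0.9]], [[0.25, 0.7, 0], [0, 0, 0.9]]]}}

```text
time: 8.15
tool_pos: [596.5, -51.2, 125.3]
tcp_rot: [-3.141, -0.0, 1.662]
contact_force: [-0.6, -0.1, -2.3]
grip_width: 9.8
finger_force: 30.0
```

Emit:
{"method": "play_rows", "body": {"rows": [[[0, 0.7, 0], [0, 0, 0.06]], [[0, 0.6, 0], [0, 0, 0]], [[0, 0.5, 0], [0, 0, 0]], [[0, 0.4, 0], [0, 0, 0]], [[0, 0.2, 0], [0, 0, 0]], [[0, 0, 0], [0, 0, 0]], [[0, 0, 0], [0, 0, 0]]]}}

```text
time: 9.02
tool_pos: [596.5, 18.8, 125.8]
tcp_rot: [3.141, 0.0, 1.664]
contact_force: [1.0, -0.3, -1.6]
grip_width: 9.9
finger_force: 30.0
```

```bash
python3 - <<'E'
from fit import *
np.set_printoptions(precision=3,suppress=True)
o=get_obs(); print(o['time'],o['tool_pos'],np.degrees(o['tcp_rot']),o['grip_width'])
W=cam('wrist');z=4+o['tool_pos'][2]-30.1
yaw=o['tcp_rot'][2]; u=np.array([np.cos(yaw),np.sin(yaw)]); d=o['tool_pos'][:2]+65.2*u
p,c=fit([W],pan(42,z)[:300],[*d,yaw]); print('pan W',p,c)
for q in('home','mouth','objective'):
    print(q,[(x['at'],round(x['p'],2),onplane(W,x['at'],45)) for x in pinpoint(q,'wrist')[:2]])
q,c=fit([W],bars(),[583.5,196.5,1.667]); print('scope',q,np.degrees(q[2]),c)
W['big']=cv2.resize(W['frame'],None,fx=3,fy=3); draw(W,bars(),q,(0,255,0)); draw(W,bars(),[583.5,196.5,1.667]); save('wrist2.png',cv2.resize(W['big'],(784,588)))
E
```

```text
9.025 [596.538  18.843 125.839] [179.994   0.012  95.335] 9.908990207857519
pan W [590.167  83.703   1.715] 401.7601150274277
home []
mouth []
objective []
scope [590.25  199.849   1.563] 89.53953192745206 1024.862200975418
```

View pics/wrist2.png

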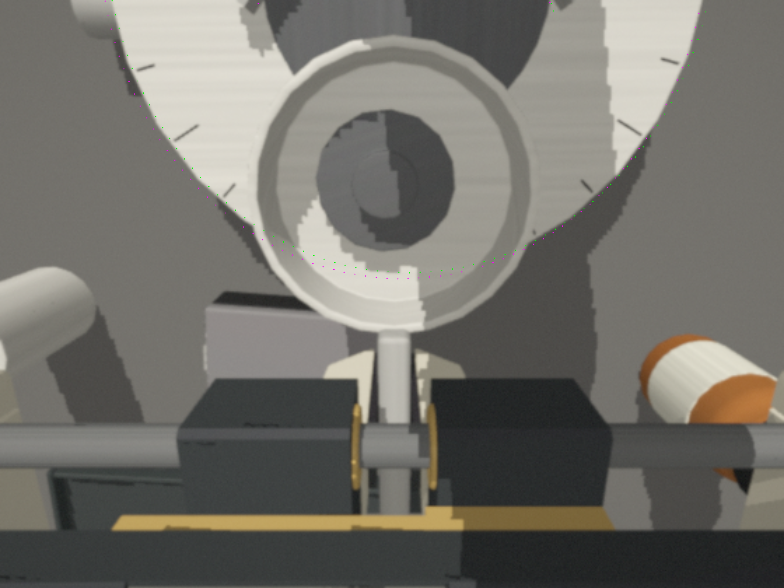

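Stage outline and pan line up: the stage rim passes under the dish, and the flare tips are at about (5,250) and (5,563). Moving forward 32 mm and lowering.

Emit:
{"method": "play_rows", "body": {"rows": [[[0.03, 0.2, 0], [0, 0, 0]], [[0, 0.3, 0], [0, 0, 0]], [[0, 0.35, 0], [0, 0, 0]], [[0, 0.22, -0.1], [0, 0, 0]], [[0, 0, -0.3], [0, 0, 0]], [[0, 0, -0.4], [0, 0, 0]], [[0, 0, -0.4], [0, 0, 0]], [[0, 0, -0.3], [0, 0, 0]], [[0, 0, -0.15], [0, 0, 0]], [[0, 0, -0.05], [0, 0, 0]], [[0, 0, 0], [0, 0, 0]]]}}

```text
time: 10.6
tool_pos: [597.6, 51.4, 75.1]
tcp_rot: [3.141, 0.0, 1.664]
contact_force: [-0.6, -0.3, -2.7]
grip_width: 9.6
finger_force: 30.0
```

```bash
python3 - <<'E'
from fit import *
np.set_printoptions(precision=3,suppress=True)
o=get_obs(); print(o['time'],o['tool_pos'],np.degrees(o['tcp_rot']),o['contact_force'])
W=cam('wrist')
for q in('home','mouth','objective'):
    print(q,[(x['at'],round(x['p'],2),onplane(W,x['at'],45)) for x in pinpoint(q,'wrist')[:2]])
p=[583.5,196.5,1.667]
W['big']=cv2.resize(W['frame'],None,fx=3,fy=3); draw(W,bars(),p); save('wrist3.png',cv2.resize(W['big'],(784,588)))
E
```

```text
10.6 [597.59   51.39   75.055] [179.966   0.003  95.363] [-0.627 -0.275 -2.656]
home []
mouth []
objective []
```

View pics/wrist3.png

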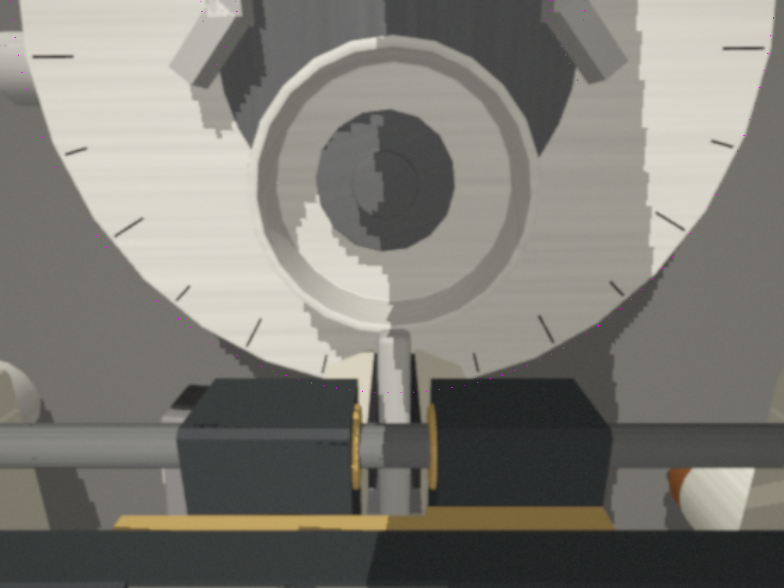

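Both flare tips and the tick pairs show symmetrically: left tip (170,67), right tip (628,62), ticks (55,57) and (743,48). The guide is turned about +0.8° from the tool and lies about 2 mm to the right. I'll work that out exactly.

```bash
python3 - <<'E'
from fit import *
np.set_printoptions(precision=2,suppress=True)
W=cam('wrist')
prs=[((55,57),(743,48),45),((75,152),(722,143),45),((128,227),(669,220),45),((183,293),(617,288),45),((170,67),(628,62),59),((188,88),(603,82),59)]
m=[];a=[]
for l,r,z in prs:
    L,Rr=[onplane(W,[q[1]/1.4,q[0]/1.4],z)[:2] for q in(l,r)]
    d=Rr-L; print(L,Rr,(L+Rr)/2,np.linalg.norm(d),90+np.degrees(np.arctan2(d[1],d[0]))); m.append((L+Rr)/2);a.append(90+np.degrees(np.arctan2(d[1],d[0])))
m=np.array(m);yaw=np.radians(np.mean(a));n=np.array([-np.sin(yaw),np.cos(yaw)])
print('yaw',np.degrees(yaw),'lateral of line',m@n)
o=get_obs();t=o['tcp_rot'][2];print('tool lateral',o['tool_pos'][:2]@n,'pan',(o['tool_pos'][:2]+65.2*np.array([np.cos(t),np.sin(t)]))@n)
g=m@n;b=np.array([584,196.5]);print('home from fit lateral',b@n)
E
```

```text
[479.46 146.81] [698.68 170.11] [589.07 158.46] 220.44920128148635 96.06549495445762
[482.96 117.68] [700.46 141.04] [591.71 129.36] 218.74234604836795 96.1288560842201
[499.12  93.53] [689.38 113.84] [594.25 103.69] 191.34182865332005 96.09077514987266
[517.67  70.66] [676.79  87.45] [597.23  79.05] 160.0038732860416 96.02046956720416
[521.96 146.1 ] [657.06 160.19] [589.51 153.15] 135.83459494223234 95.95407946988621
[527.1  140.78] [650.88 154.1 ] [588.99 147.44] 124.49826866181894 96.14439638504453
yaw 96.06734526844754 lateral of line [-602.52 -602.07 -601.88 -602.24 -602.39 -601.27]
tool lateral -599.6634025371419 pan -600.4594016436895
home from fit lateral -601.4981630442853
```

Emit:
{"method": "play_rows", "body": {"rows": [[[0.087, 0.05, 0], [0, 0, 0.09]], [[0, 0, -0.04], [0, 0, 0]], [[0, 0, -0.04], [0, 0, 0]], [[0, 0, -0.03], [0, 0, 0]], [[0, 0, -0.02], [0, 0, 0]], [[0, 0, 0], [0, 0, 0]], [[0, 0, 0], [0, 0, 0]]]}}

```text
time: 11.72
tool_pos: [600.0, 52.9, 71.1]
tcp_rot: [3.141, 0.0, 1.677]
contact_force: [-2.1, -0.3, 0.6]
grip_width: 9.5
finger_force: 30.0
```

Emit:
{"method": "play_rows", "body": {"rows": [[[0, 0, -0.015], [0, 0, 0]], [[0, 0, 0], [0, 0, 0]]]}}

```text
time: 11.98
tool_pos: [600.1, 52.8, 71.0]
tcp_rot: [3.141, 0.0, 1.677]
contact_force: [-2.5, -1.6, 5.3]
grip_width: 9.7
finger_force: 30.0
```

The pan has touched down (+5 N). Releasing and lifting.

Emit:
{"method": "play_rows", "body": {"rows": [[[0, 0, 0], [0, 0, 0]], [[0, 0, 0], [0, 0, 0]], [[0, 0, 0], [0, 0, 0]], [[0, 0, 0], [0, 0, 0]], [[0, 0, 0.2], [0, 0, 0]], [[0, 0, 0.4], [0, 0, 0]], [[0, 0, 0.6], [0, 0, 0]], [[0, 0, 0.6], [0, 0, 0]], [[0, 0, 0.4], [0, 0, 0]], [[0, 0, 0.1], [0, 0, 0]], [[0, 0, 0], [0, 0, 0]]], "hand": -0.2}}

```text
time: 13.35
tool_pos: [599.9, 52.9, 139.4]
tcp_rot: [-3.142, -0.0, 1.677]
contact_force: [0.4, 0.8, -0.2]
grip_width: 36.9
finger_force: 0.0
```

```bash
python3 - <<'E'
from fit import *
np.set_printoptions(precision=3,suppress=True)
o=get_obs(); print(o['time'],o['tool_pos'],np.degrees(o['tcp_rot']),o['grip_width'])
W=cam('wrist')
u=np.array([np.cos(1.677),np.sin(1.677)]);d=np.array([600,52.8])+65.2*u
p,c=fit([W],pan(42,45),[*d,1.677]); n=np.array([-u[1],u[0]])
print('pan',p,np.degrees(p[2]),c,'lat',p[:2]@n,'end',p[:2]-122*np.array([np.cos(p[2]),np.sin(p[2])]))
W['big']=cv2.resize(W['frame'],None,fx=3,fy=3); draw(W,pan(42,45),p); draw(W,bars(),[584.8,198.2,1.677],(0,255,0)); save('wrist4.png',cv2.resize(W['big'],(784,588)))
E
```

```text
13.35 [599.882  52.906 139.409] [-179.996   -0.001   96.086] 36.92121946023273
pan [592.704 118.051   1.683] 96.41911628574738 652.7988228797913 lat -601.8782373917578 end [606.343  -3.184]
```

View pics/wrist4.png

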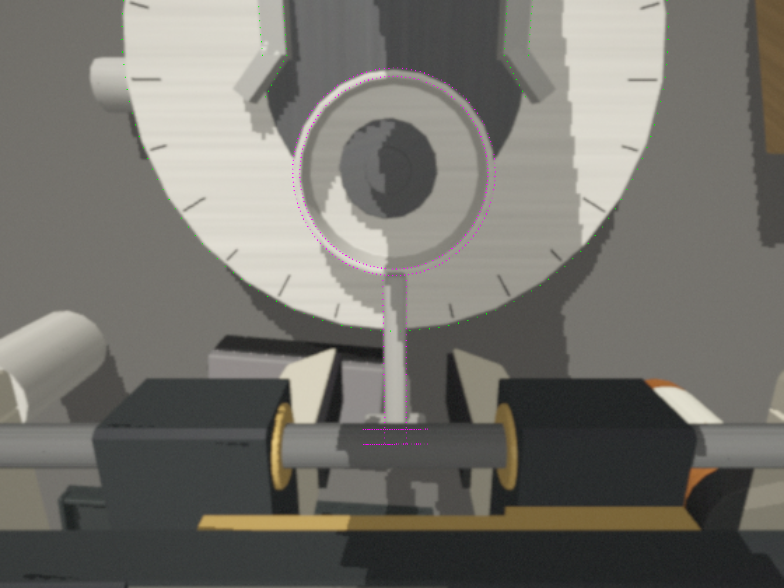

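The pan stands on the open stage (dish 393,170), in line with the bars (inner edges 287 and 503). Backing off behind the handle end, shutting the fingers and lowering to pushing height.

Emit:
{"method": "play_rows", "body": {"rows": [[[0.05, -0.48, 0], [0, 0, 0]], [[0.08, -0.8, 0], [0, 0, 0]], [[0.09, -0.8, 0], [0, 0, 0]], [[0.08, -0.8, 0], [0, 0, 0]], [[0, 0, -0.4], [0, 0, 0]], [[0, 0, -0.7], [0, 0, 0]], [[0, 0, -0.6], [0, 0, 0]], [[0, 0, -0.3], [0, 0, 0]], [[0, 0, -0.1], [0, 0, 0]], [[0, 0, 0], [0, 0, 0]], [[0, 0, 0], [0, 0, 0]]], "hand": -1}}

```text
time: 14.78
tool_pos: [609.4, -33.5, 77.1]
tcp_rot: [3.14, 0.0, 1.677]
contact_force: [0.7, -0.8, 0.1]
grip_width: 0.1
finger_force: 0.0
```

```bash
python3 - <<'E'
from fit import *
np.set_printoptions(precision=3,suppress=True)
o=get_obs(); print(o['time'],o['tool_pos'],np.degrees(o['tcp_rot']),o['grip_width'],o['contact_force'])
u=np.array([np.cos(1.6767),np.sin(1.6767)]);n=np.array([-u[1],u[0]])
print('tool along/lat rel home',(o['tool_pos'][:2]-[584.8,198.2])@u,o['tool_pos'][:2]@n)
W=cam('wrist')
for q in ['pan_medium_end','pan_medium_grip']: print([(x['at'],round(x['p'],2),onplane(W,x['at'],74)) for x in pinpoint(q,'wrist')[:2]])
E
```

```text
14.775 [609.407 -33.465  77.147] [179.927   0.018  96.091] 0.08954096374052883 [ 0.664 -0.811  0.059]
tool along/lat rel home -232.96776471462735 -602.4556397204856
[([221.4, 281.2], 0.56, array([606.164,  -4.124,  74.   ]))]
[([83.2, 282.1], 0.77, array([600.418,  53.08 ,  74.   ]))]
```

Emit:
{"method": "play_rows", "body": {"rows": [[[-0.03, 0.3, 0], [0, 0, 0]], [[-0.02, 0.2, 0], [0, 0, 0]], [[-0.015, 0.15, 0], [0, 0, 0]], [[-0.015, 0.15, 0], [0, 0, 0]], [[-0.015, 0.15, 0], [0, 0, 0]], [[-0.015, 0.15, 0], [0, 0, 0]], [[-0.02, 0.15, 0], [0, 0, 0]], [[-0.015, 0.15, 0], [0, 0, 0]], [[-0.015, 0.15, 0], [0, 0, 0]], [[-0.02, 0.15, 0], [0, 0, 0]], [[0, 0, 0], [0, 0, 0]]]}}

```text
time: 16.3
tool_pos: [603.5, 18.1, 76.4]
tcp_rot: [-3.142, -0.0, 1.677]
contact_force: [0.5, 0.0, 0.8]
grip_width: 0.3
finger_force: 0.0
```

```bash
cat > chk.py <<'E'
from fit import *
np.set_printoptions(precision=3,suppress=True)
o=get_obs(); print(o['time'],o['tool_pos'],np.degrees(o['tcp_rot']),o['contact_force'])
u=np.array([np.cos(1.6767),np.sin(1.6767)]);n=np.array([-u[1],u[0]])
a=(o['tool_pos'][:2]-[584.8,198.2])@u
print('tool along/lat rel home',a,o['tool_pos'][:2]@n)
W=cam('wrist'); d=o['tool_pos'][:2]+(122+9.5)*u
p,c=fit([W],pan(42,45),[*d,1.6767])
print('pan along',(p[:2]-[584.8,198.2])@u,'lat',p[:2]@n,'yaw',np.degrees(p[2]),c)
for q in ['pan_medium_end','pan_medium_grip']: print([(x['at'],round(x['p'],2),onplane(W,x['at'],74)) for x in pinpoint(q,'wrist')[:2]])
E
python3 chk.py
```

```text
16.3 [603.475  18.138  76.446] [-179.995   -0.026   96.109] [0.482 0.009 0.84 ]
tool along/lat rel home -181.02733313430866 -602.0108145517498
pan along -47.34945481438875 lat -603.3828502403653 yaw 95.3314049040561 1064.2557986974716
[([258.0, 280.6], 0.85, array([601.794,  30.18 ,  74.   ]))]
[([131.0, 285.6], 0.95, array([597.831,  86.601,  74.   ]))]
```

```bash
cat > chk.py <<'E'
from fit import *
np.set_printoptions(precision=2,suppress=True)
o=get_obs(); print(o['time'],o['tool_pos'],o['contact_force'])
u=np.array([np.cos(1.6767),np.sin(1.6767)]);n=np.array([-u[1],u[0]]);H=np.array([584.8,198.2])
a=(o['tool_pos'][:2]-H)@u
print('tool along/lat',a,o['tool_pos'][:2]@n)
W=cam('wrist'); d=o['tool_pos'][:2]+(122+10)*u
M=pan(42,45)[:360]
p,c=fit([W],M[M[:,0]>-95],[*d,1.6767])
print('wrist fit: pan along',(p[:2]-H)@u,'lat',p[:2]@n,'yaw',np.degrees(p[2]),c)
# handle centreline by bright-run between edges, at z=81 (top of bar)
g=cv2.cvtColor(W['frame'],7).astype(float); q=[]
for s in np.arange(50,96,4):
    X=np.r_[p[:2]-s*np.array([np.cos(p[2]),np.sin(p[2])]),81]
    r,cc=proj(W,X)
    if not 5<r<414: continue
    x=np.arange(int(cc)-14,int(cc)+15); l=g[int(round(r)),x]; gr=np.gradient(l)
    q.append((round(r),round(cc,1),round((x[np.argmax(gr[:16])]+x[13+np.argmin(gr[13:])])/2,1)))
print(q)
for k in ['pan_medium','pan_medium_end','pan_medium_grip','sample']:
    for cam_ in ('wrist',): print(k,[(x['at'],round(x['p'],2),onplane(W,x['at'],74 if '_m' in k and k!='pan_medium' else 47)) for x in pinpoint(k,cam_)[:2]])
E
python3 chk.py
```

```text
16.45 [603.47  17.72  76.38] [ 0.15 -0.03 -0.25]
tool along/lat -181.43793033020958 -601.9674083819506
wrist fit: pan along -49.14068868542245 lat -604.1353050263048 yaw 94.71108172682005 990.4780834913254
[(96, np.float64(284.2), np.float64(283.0)), (107, np.float64(283.9), np.float64(283.0)), (118, np.float64(283.7), np.float64(283.5)), (128, np.float64(283.4), np.float64(282.5)), (139, np.float64(283.1), np.float64(282.5)), (149, np.float64(282.9), np.float64(283.0)), (159, np.float64(282.6), np.float64(282.0)), (169, np.float64(282.4), np.float64(282.5)), (179, np.float64(282.1), np.float64(282.0)), (189, np.float64(281.9), np.float64(276.5)), (198, np.float64(281.6), np.float64(278.0)), (208, np.float64(281.4), np.float64(278.5))]
pan_medium []
pan_medium_end [([298.6, 514.2], 0.66, array([713.63,  20.57,  74.  ])), ([258.7, 277.5], 0.65, array([600.43,  29.3 ,  74.  ]))]
pan_medium_grip [([133.4, 282.9], 0.71, array([596.86,  85.13,  74.  ]))]
sample []
```

Going straight (yaw within about 1°, lateral within about 2 mm). Continuing.

Emit:
{"method": "play_rows", "body": {"rows": [[[-0.015, 0.15, 0], [0, 0, 0]], [[-0.015, 0.15, 0], [0, 0, 0]], [[-0.015, 0.15, 0], [0, 0, 0]], [[-0.02, 0.15, 0], [0, 0, 0]], [[-0.015, 0.15, 0], [0, 0, 0]], [[-0.015, 0.15, 0], [0, 0, 0]], [[-0.015, 0.15, 0], [0, 0, 0]], [[-0.02, 0.15, 0], [0, 0, 0]], [[0, 0, 0], [0, 0, 0]]]}}

```text
time: 17.82
tool_pos: [599.6, 54.0, 76.5]
tcp_rot: [3.141, -0.0, 1.677]
contact_force: [0.1, -0.6, 0.2]
grip_width: 0.4
finger_force: 0.0
```

```bash
python3 chk.py
```

```text
17.825 [599.65  54.02  76.53] [ 0.07 -0.62  0.22]
tool along/lat -144.9380762248711 -601.996155049927
wrist fit: pan along -13.015219906498348 lat -600.9280305262159 yaw 97.11492824757126 799.8174624443054
[(97, np.float64(281.3), np.float64(282.0)), (108, np.float64(281.5), np.float64(282.5)), (119, np.float64(281.6), np.float64(282.5)), (129, np.float64(281.8), np.float64(282.5)), (140, np.float64(282.0), np.float64(283.0)), (150, np.float64(282.2), np.float64(282.5)), (160, np.float64(282.3), np.float64(282.5)), (170, np.float64(282.5), np.float64(282.0)), (180, np.float64(282.7), np.float64(282.5)), (190, np.float64(282.8), np.float64(281.5)), (199, np.float64(283.0), np.float64(283.0)), (208, np.float64(283.1), np.float64(281.5))]
pan_medium [([134.1, 281.6], 0.71, array([592.85, 118.53,  47.  ]))]
pan_medium_end [([260.0, 279.5], 0.73, array([597.58,  64.98,  74.  ]))]
pan_medium_grip [([130.9, 282.1], 0.81, array([592.58, 122.37,  74.  ]))]
sample []
```

Emit:
{"method": "play_rows", "body": {"rows": [[[-0.01, 0.1, 0], [0, 0, 0]], [[-0.01, 0.1, 0], [0, 0, 0]], [[-0.01, 0.08, 0], [0, 0, 0]], [[-0.005, 0.04, 0], [0, 0, 0]], [[0, 0, 0], [0, 0, 0]]]}}

```text
time: 18.7
tool_pos: [598.6, 63.4, 76.5]
tcp_rot: [3.141, -0.0, 1.677]
contact_force: [0.2, 0.3, 0.3]
grip_width: 0.5
finger_force: 0.0
```

Emit:
{"method": "play_rows", "body": {"rows": [[[-0.004, 0.04, 0], [0, 0, 0]], [[0, 0, 0], [0, 0, 0]]]}}

```text
time: 18.95
tool_pos: [598.5, 64.4, 76.5]
tcp_rot: [3.142, -0.0, 1.677]
contact_force: [-0.6, -0.8, 0.4]
grip_width: 0.5
finger_force: 0.4
```

Emit:
{"method": "play_rows", "body": {"rows": [[[-0.004, 0.04, 0], [0, 0, 0]], [[0, 0, 0], [0, 0, 0]]]}}

```text
time: 19.2
tool_pos: [598.4, 65.6, 76.5]
tcp_rot: [3.142, -0.0, 1.677]
contact_force: [-0.4, -1.4, 0.5]
grip_width: 0.7
finger_force: 0.5
```

Emit:
{"method": "play_rows", "body": {"rows": [[[-0.004, 0.04, 0], [0, 0, 0]], [[0, 0, 0], [0, 0, 0]]]}}

```text
time: 19.45
tool_pos: [598.5, 66.1, 76.6]
tcp_rot: [3.141, 0.001, 1.677]
contact_force: [0.4, -5.5, 0.4]
grip_width: 0.5
finger_force: 2.6
```

Emit:
{"method": "play_rows", "body": {"rows": [[[-0.003, 0.03, 0], [0, 0, 0]], [[0, 0, 0], [0, 0, 0]]]}}

```text
time: 19.7
tool_pos: [598.6, 66.2, 76.7]
tcp_rot: [3.141, 0.002, 1.677]
contact_force: [1.2, -8.5, 0.8]
grip_width: 0.1
finger_force: 4.1
```

The force climbs to 8.5 N while the position stalls, so it's at the back stop. Checking the pose before backing off.

```bash
python3 chk.py
```

```text
19.7 [598.61  66.16  76.7 ] [ 1.24 -8.48  0.77]
tool along/lat -132.76226469620127 -602.2513969448946
wrist fit: pan along -1.4546037880524718 lat -600.7965634104897 yaw 97.26221587599636 857.6830894947052
[(98, np.float64(280.5), np.float64(281.5)), (109, np.float64(280.7), np.float64(281.5)), (120, np.float64(280.9), np.float64(281.5)), (131, np.float64(281.2), np.float64(282.0)), (141, np.float64(281.4), np.float64(282.5)), (152, np.float64(281.6), np.float64(283.0)), (162, np.float64(281.8), np.float64(283.0)), (172, np.float64(282.0), np.float64(283.0)), (181, np.float64(282.2), np.float64(282.5)), (191, np.float64(282.4), np.float64(282.5)), (200, np.float64(282.6), np.float64(281.5)), (210, np.float64(282.7), np.float64(281.5))]
pan_medium []
pan_medium_end [([260.7, 280.6], 0.76, array([597.09,  76.75,  74.  ]))]
pan_medium_grip [([132.1, 283.6], 0.93, array([592.24, 134.09,  74.  ]))]
sample []
```

Emit:
{"method": "play_rows", "body": {"rows": [[[0.01, -0.1, 0], [0, 0, 0]], [[0.03, -0.3, 0], [0, 0, 0]], [[0.06, -0.6, 0], [0, 0, 0]], [[0.06, -0.6, 0], [0, 0, 0]], [[0, 0, 0], [0, 0, 0]]]}}

```text
time: 20.58
tool_pos: [603.2, 17.7, 76.4]
tcp_rot: [3.141, 0.0, 1.674]
contact_force: [0.7, -0.3, -0.1]
grip_width: 0.3
finger_force: 0.0
```

```bash
cat > chk2.py <<'E'
from fit import *
np.set_printoptions(precision=2,suppress=True)
o=get_obs(); print(o['time'],o['tool_pos'])
u=np.array([np.cos(1.6767),np.sin(1.6767)]);n=np.array([-u[1],u[0]]);H=np.array([584.8,198.2])
W=cam('wrist'); M=pan(42,45)
for nm,MM in (('full',M),('handle+end',M[M[:,0]<-50])):
    p,c=fit([W],MM,[*H,1.6767]); print(nm,'along',(p[:2]-H)@u,'lat',p[:2]@n,'yaw',np.degrees(p[2]),c)
for k in ['pan_medium_end','pan_medium_grip']: print(k,[(x['at'],round(x['p'],2),onplane(W,x['at'],74)) for x in pinpoint(k,'wrist')[:2]])
for k in ['pan_medium','sample']: print(k,[(x['at'],round(x['p'],2)) for x in spot_in(k,'wrist')[:2]])
E
python3 chk2.py
```

```text
20.575 [603.2   17.65  76.44]
full along 0.718788718300738 lat -601.8504012380328 yaw 96.36661626627043 1786.4176462888718
handle+end along 0.6572055732050485 lat -601.3374568175022 yaw 96.66696846949299 147.51684474945068
pan_medium_end []
pan_medium_grip []
pan_medium [([97.5, 285.3], 0.86)]
sample []
```

Home: along +0.7 mm, lateral within 1 mm, yaw within 0.6°. Moving clear, then a last check from above.

Emit:
{"method": "play_rows", "body": {"rows": [[[0.02, -0.3, 0.4], [0, 0, 0]], [[0, -0.5, 0.8], [0, 0, 0]], [[0, -0.8, 0.8], [0, 0, 0]], [[0, -0.9, 0.8], [0, 0, 0]], [[-0.3, -0.9, 0.8], [0, 0, 0]], [[-0.6, -0.9, 0.6], [0, 0, 0]], [[-0.8, -0.8, 0.2], [0, 0, 0]], [[-0.8, -0.8, 0], [0, 0, 0]], [[-0.8, -0.6, 0], [0, 0, 0]], [[-0.4, -0.3, 0], [0, 0, 0]], [[0, 0, 0], [0, 0, 0]]]}}

```text
time: 22.2
tool_pos: [492.5, -184.9, 209.1]
tcp_rot: [3.141, 0.0, 1.676]
contact_force: [-0.7, 0.3, 0.0]
grip_width: 0.5
finger_force: 0.0
```

```bash
python3 - <<'E'
from fit import *
np.set_printoptions(precision=2,suppress=True)
o=get_obs(); print(o['time'],o['tool_pos'],o['contact_force'])
T=cam('top');S=cam('side')
u=np.array([np.cos(1.6767),np.sin(1.6767)]);n=np.array([-u[1],u[0]]);H=np.array([584.8,198.2])
M=pan(42,45)[300:]
for nm,cs in(('top',[T]),('side',[S]),('both',[T,S])):
    p,c=fit(cs,M,[*H,1.6767]); print(nm,'handle fit: along',(p[:2]-H)@u,'lat',p[:2]@n,'yaw',np.degrees(p[2]),c)
for q in ['pan_small','pan_large','pan_medium','oil_jar','slide_box','lens_case','sample','pan_medium_end']:
    print(q,[[(x['at'],round(x['p'],2)) for x in pinpoint(q,c)[:2]] for c in('top','side')])
E
```

```text
22.2 [ 492.51 -184.86  209.14] [-0.65  0.3   0.04]
top handle fit: along -3.469342687884731 lat -599.7088302702145 yaw 97.51495689759057 32.66881036758423
side handle fit: along 10.610220533182845 lat -611.57160469955 yaw 89.30331328682108 52.70884358882904
both handle fit: along -2.961200150971078 lat -600.476564058804 yaw 96.87131257213088 106.29038333892822
pan_small [[([181.6, 304.2], 0.75)], [([264.9, 310.1], 0.75)]]
pan_large [[([179.6, 412.7], 0.73)], [([367.0, 327.1], 0.65)]]
pan_medium [[([323.0, 374.3], 0.69), ([167.0, 144.1], 0.57)], [([329.8, 154.7], 0.84), ([167.0, 302.8], 0.42)]]
oil_jar [[([99.1, 237.9], 0.59), ([162.0, 169.8], 0.17)], [([218.5, 378.3], 0.87), ([169.5, 308.6], 0.49)]]
slide_box [[([186.1, 241.0], 0.76), ([172.1, 148.1], 0.72)], [([225.8, 296.9], 0.7)]]
lens_case [[([246.6, 236.2], 0.88)], [([224.3, 244.4], 0.63)]]
sample [[([170.0, 140.2], 0.78), ([119.0, 306.1], 0.57)], [([267.6, 367.2], 0.46), ([164.1, 300.4], 0.38)]]
pan_medium_end [[([274.4, 372.1], 0.92), ([160.2, 189.5], 0.74)], [([322.7, 213.2], 0.81), ([180.5, 314.2], 0.67)]]
```

```bash
python3 -c "
from plant import bot
print(bot.close_job())"
```

```text
the job is handed in; nothing more can be done
None
```

I set the 84 mm pan down in front of the guide bars and pushed it home: the push force rose to 8.5 N as it stalled at the back stop, and the handle points straight out to within about 1°. The gear blank is still in it, the other things show no movement in the final camera check, and the arm was clear when I handed the job in at about 23 s.

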